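# Scan three sides of a parcel, then stamp it

## Robot

A 6-joint arm with a two-finger parallel gripper is mounted at the origin on the work surface. World frame = base frame: x ahead of the robot, y to its left, z up, the work surface at z = 0. Lengths are in m, angles in rad, forces in N, time in s.
With the tool pointing down it reaches from about 0.3 to 0.75 m from the base axis. Payload 8.5 kg.
Tool frame: the origin (TCP) lies midway between the tips of the shut fingers; the grasp point (between the pads) lies 19 mm behind it (bot.pinch_z is the distance from the TCP to the grasp point, in m); z points along the fingers, y is the direction in which the jaws open and shut (so a half turn about z gives the same grasp; the last joint's range is limited). The gripper opens to 88 mm and grips with 3 to 60 N. Pads are 18 mm wide; open, the fingers measure 123 mm over their backs; the gripper's body (75 mm by 187 mm) begins 45 mm behind the grasp point.
Start: joints at [-1.554, 0.381, 1.297, -0, 1.464, -0.215], TCP at [0.126, -0.535, 0.239] pointing down, gripper open.
Joint ranges: [-3.11, 3.11], [-0.89, 2.33], [0.22, 2.48], [-1.42, 4.56], [0.17, 2.85], [-2.88, 2.88]. Speed limits (rad/s): [2.39, 2.39, 3.14, 3.14, 3.14, 3.14].

## Interface

Orientations are given as [roll, pitch, yaw] about the fixed x, y, z axes, in that order (R = Rz(yaw) Ry(pitch) Rx(roll)).
In Python, from rig import bot gives the robot as it stands.
- The arm moves only by the tool step_arm, never from a script. Its argument "commands" is a list of rows, each a list of 3 entries, a list of its own where there are three numbers: the shift along the tool's x, y, z in mm, then the turn, a rotation vector about the tool's x, y, z in rad, then the opening in per cent of the stroke, from 0 (shut) to 100 (fully open). A call has 1 to 12 rows; each row shifts and turns the commanded pose from where the row before left it, along the tool's axes as they then stand; what a row does not reach is not made up. A row lasts 1/8 s, in which the tool goes at most 62.5 mm and 10.7 degrees, less where a joint would pass 70% of its speed; a pose out of reach is approached as far as the arm can. A call is refused whole if a number of a shift passes 62.5 or a number of a turn 0.188, either way. A call with a gripper value outside its range is refused whole. The fingers move at their own pace and stop on an object; "force" is the grip in N (left out, the last holds). Time passes only in rows, so rows that do not move let the fingers close. It gives the time, the measured TCP pose, the force and the opening at its end, in the units of the state.
- bot.sense(): the state, without advancing time (a new reading comes with each control period).
- bot.grab_frame(name): name is "scene" or "top" or "wrist"; returns (picture, depth): 480x640x3 uint8, red, green, blue; 480x640 float32, m along the optical axis (not along the pixel's ray), 0 where there is no reading.
- bot.camera_model(name): a dict with "fx", "fy", "cx", "cy" (pixels), "rvec" (rotation vector, rad) and "tvec" (3), from world to camera coordinates, as OpenCV has them; the wrist camera has in their place "T_tool_cam" (4x4, takes a point from camera to tool coordinates, whose origin is the TCP and whose axes are the flange's). Camera axes: x right, y down, z forward; pixel columns grow to the right and rows downward; lengths in m; the calibration is good to about 2 mm. A picture is of the moment at which its call begins: read the wrist's pose just before it. camera_model takes no time and is no camera call.
- bot.sign_off(): hands the job in, once; it reports no verdict.
The state is a dict: "time_s": time; "qpos": joint angles; "qd": joint speeds; "joint_efforts": joint torques, N m; "ee_pos": TCP position; "ee_rot": TCP orientation; "force": force on the tool from outside, world axes, zero at the start; "torque": the same for the moment, N m; "opening": finger opening in m.
Only numpy, scipy, OpenCV 4.12 (cv2) and the standard library are available. Lean on these libraries where they do the work, as an engineer would, in place of code of your own. Each camera call takes 0.05 s, during which the arm holds its last target.

## Task

Pick up the small cardboard parcel and show its coded sides squarely to the window of the standing scanner, white label first, then red, then blue, keeping the parcel upright and holding each label still, centred about 5 cm in front of the window, for half a second. Then set the parcel down, not dropping it, in the channel of the blue stamp stand with the square stamp box on its top leading, push it fully home against the back stop, and only then press the red plunger fully down to its stop and let it come back up. Do not touch the scanner or disturb the yellow parcel, the tape roll or the pen pot.

Things in the scene. Friction and masses are not known exactly. Their poses are not given: they have to be found in the camera images.
- parcel: small taped cardboard carton, 110 (x) x 60 (y) x 75 mm high, about 0.35 kg; origin at the centre of its underside, z up. Barred labels, 46 x 30 mm, sit low on three sides: white on the +x end, red-edged on the +y long side, blue-edged on the -x end. A black-edged white square, the stamp box, is on top near the +x (white) end
- label_white (a point): centre of the white label on the parcel's +x end, 25 mm above its underside; axes as the parcel
- label_red (a point): centre of the red label on the parcel's +y side, 25 mm above its underside; axes as the parcel
- label_blue (a point): centre of the blue label on the parcel's -x end, 25 mm above its underside; axes as the parcel
- stamp_box (a point): centre of the stamp box on the parcel's top, 35 mm from the parcel's centre towards the white end, 75 mm above its underside
- scanner: grey desk scanner fixed to the bench: round foot 96 mm across, stem, and a head 62 mm deep, 80 mm wide, from 92 to 168 mm high; its black window looks along its -x; origin on the bench under the middle of the window
- window (a point): centre of the scanner's black window, 130 mm above the bench; +x points into the scanner, so -x is the way the window looks; z up
- stand: blue stamp stand fixed to the bench; origin on the bench under the stamp axis; the parcel slides in along +x. Base plate 120 mm wide, 12 mm thick, x = -200 to 75 mm; two rails 10 mm high above it, 76 mm apart, x = -180 to 20 mm; back stop face (50 mm high) at x = 20 mm: a parcel home has its centre at x = -35 mm
- stamp_head (a point): middle of the rubber stamp pad, on the stamp axis, 105 mm above the bench when up (moves with the plunger). Round it a fixed sleeve of 17 mm radius, 112 to 142 mm above the bench, and an arm 32 mm wide from there back to the column at x = 34 to 66 mm: they leave no room for a gripper to set the parcel down fully home
- plunger (a joint): travel of the spring plunger of the stamp: 0 up, 0.018 m fully down at its stop; springs back; about 9 N at the stop
- plunger_top (a point): middle of the top of the plunger's red round head, 36 mm across, 182 mm above the bench when up; moves with the plunger
- yellow_parcel: bystander: yellow parcel 100 (x) x 80 (y) x 85 mm high; origin at the centre of its underside
- tape_roll: bystander: yellow roll of tape lying flat, 84 mm across, 48 mm high; origin at the centre of its underside
- pen_pot: bystander: dark metal pen pot, 72 mm across, 85 mm high, pens up to 130 mm; origin at the centre of its underside
Mind the look-alikes: they are no part of the job. Leave any turquoise look-alike of the parcel alone. What is shaped like the scanner but purple is not meant.

How it is judged:
On the way, in this order (a step that is already met when the one before it is completed fails the run):
1. the white label is held still, square and centred before the scanner's window, parcel upright (x of label_white in the frame of window between -0.085 and -0.025 m and y of label_white in the frame of window between -0.025 and 0.025 m and z of label_white in the frame of window between -0.025 and 0.025 m and x of parcel in the frame of window below -0.055 m and angle between the x axis of parcel and the x axis of window, either way round below 0.22 rad and angle between parcel's own z axis and vertical below 0.22 rad and linear speed of parcel below 0.04 m/s and angular speed of parcel below 0.3 rad/s), for 0.4 s.
2. the red label likewise (x of label_red in the frame of window between -0.085 and -0.025 m and y of label_red in the frame of window between -0.025 and 0.025 m and z of label_red in the frame of window between -0.025 and 0.025 m and x of parcel in the frame of window below -0.055 m and angle between the y axis of parcel and the x axis of window, either way round below 0.22 rad and angle between parcel's own z axis and vertical below 0.22 rad and linear speed of parcel below 0.04 m/s and angular speed of parcel below 0.3 rad/s), for 0.4 s.
3. the blue label likewise (x of label_blue in the frame of window between -0.085 and -0.025 m and y of label_blue in the frame of window between -0.025 and 0.025 m and z of label_blue in the frame of window between -0.025 and 0.025 m and x of parcel in the frame of window below -0.055 m and angle between the x axis of parcel and the x axis of window, either way round below 0.22 rad and angle between parcel's own z axis and vertical below 0.22 rad and linear speed of parcel below 0.04 m/s and angular speed of parcel below 0.3 rad/s), for 0.4 s.
4. the parcel lies home in the stamp stand, stamp box under the stamp (x of stamp_box in the frame of stand between -0.006 and 0.008 m and y of stamp_box in the frame of stand between -0.012 and 0.012 m and angle between the x axis of parcel and the x axis of stand, either way round below 0.12 rad and z of parcel in the frame of stand below 0.018 m and angle between parcel's own z axis and vertical below 0.06 rad), for 0.2 s.
5. the plunger is pressed down to its stop over the parcel (all of step 4 and value of joint plunger above 0.0155 m), for 0.1 s.
At the end, for the whole second after the job is handed in: the parcel rests flat in the stand, white end leading, square within 0.12 rad, stamp box at most 6 mm short of or 8 mm past the stamp axis and 12 mm off sideways; plunger up (under 4 mm); yellow parcel, tape roll and pen pot within 25 mm of their starts (all of step 4 and value of joint plunger below 0.004 m and linear speed of parcel below 0.02 m/s and distance of each of yellow_parcel, tape_roll, pen_pot from where it was at the start of the episode below 0.025 m); the robot touches nothing.
It fails at once if the scanner is touched (contact force between scanner and anything else above 1 N).
It fails at once if the plunger is pressed (over 6 mm) while the parcel is not home in the stand (value of joint plunger above 0.006 m and not (x of stamp_box in the frame of stand between -0.006 and 0.008 m and y of stamp_box in the frame of stand between -0.012 and 0.012 m and angle between the x axis of parcel and the x axis of stand, either way round below 0.12 rad and z of parcel in the frame of stand below 0.018 m and angle between parcel's own z axis and vertical below 0.06 rad)).
It fails at once if the parcel is dropped (let go and falling faster than 0.7 m/s) (contact force between the fingers and parcel below 0.1 N and linear speed of parcel above 0.7 m/s).
It fails at once if a bystander is moved over 25 mm (distance of any of yellow_parcel, tape_roll, pen_pot from where it was at the start of the episode above 0.025 m).
It also fails if it takes over 72 s, if anything falls off the work surface, if the arm or the gripper's body presses on something with over 40 N, if the wrist force passes 120 N, or if a joint passes its speed limit or range.

## Working session

There is one attempt and no reset: what is moved stays moved. The work goes in short steps, Python scripts to look and compute and a tool call to move; the robot and the scene stay as the last step left them, time stands still between calls to the robot, and variables do not carry over. Pictures are saved under pics/ and viewed, and the job is handed in when it is done.

Besides the shell and the picture viewer there is one more tool, called after ">>>" as name([rows], argument=value, ...), one row to a line, values as JSON. step_arm: Moves the arm, as the interface text tells. Its arguments: {"type":"object","properties":{"commands":{"type":"array"},"force":{"type":"number"}},"required":["commands"]}

```bash
ls; mkdir -p pics
python3 - <<'E'
from rig import bot
import cv2,numpy as np
print(bot.sense())
for n in ["scene","top","wrist"]:
    im,d=bot.grab_frame(n); cv2.imwrite(f"pics/{n}0.png",im[:,:,::-1]); np.save(f"{n}0.npy",d); np.save(f"{n}0rgb.npy",im)
    print(n,bot.camera_model(n))
E
```

```text
pics
{'time_s': 0.0, 'qpos': array([-1.55432630e+00,  3.81160353e-01,  1.29826751e+00, -1.83479162e-05,
        1.46357746e+00, -2.15334983e-01]), 'qd': array([ 0.00124358,  0.00011473, -0.00013179,  0.00106421, -0.0004844 ,
        0.00077721]), 'joint_efforts': array([ 1.05776269e-04, -4.37933493e+01, -2.24551892e+01,  7.14007672e-02,
        3.52052087e-02, -1.10910382e-04]), 'ee_pos': array([ 0.1263237 , -0.53500397,  0.23815463]), 'ee_rot': array([-3.14020871e+00, -2.84032906e-04,  2.31806789e-01]), 'force': array([0.33609259, 0.12437226, 0.37022267]), 'torque': array([-0.02492295,  0.00897825,  0.00238859]), 'opening': 0.08810708003517882}
scene {'fx': 528.5579907460098, 'fy': 528.5579907460098, 'cx': 319.9114742103574, 'cy': 240.3016781833435, 'rvec': array([ 2.40396198,  1.0835432 , -0.3040482 ]), 'tvec': array([-0.41247967, -0.33464464,  1.41405908])}
top {'fx': 509.90531417059435, 'fy': 509.90531417059435, 'cx': 318.58081687898596, 'cy': 233.01451678092656, 'rvec': array([ 2.16618101, -2.1491529 ,  0.16162743]), 'tvec': array([-0.03164658,  0.64927183,  1.13234999])}
wrist {'fx': 375.4251894512122, 'fy': 375.4251894512122, 'cx': 318.4660971249607, 'cy': 241.79617957973045, 'T_tool_cam': array([[-1.05954814e-03, -9.64400133e-01, -2.64445196e-01,
         6.88379802e-02],
       [ 9.99998249e-01, -6.13917425e-04, -1.76779252e-03,
        -2.45684684e-04],
       [ 1.54251182e-03, -2.64446606e-01,  9.64399094e-01,
        -1.45974295e-01],
       [ 0.00000000e+00,  0.00000000e+00,  0.00000000e+00,
         1.00000000e+00]])}
```

View pics/scene0.png

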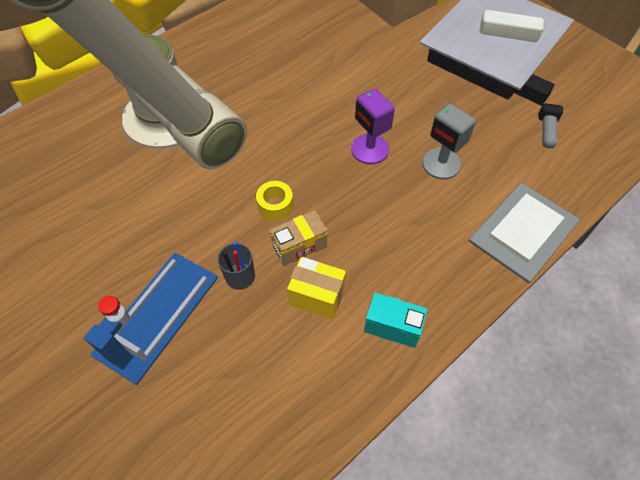

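View pics/top0.png

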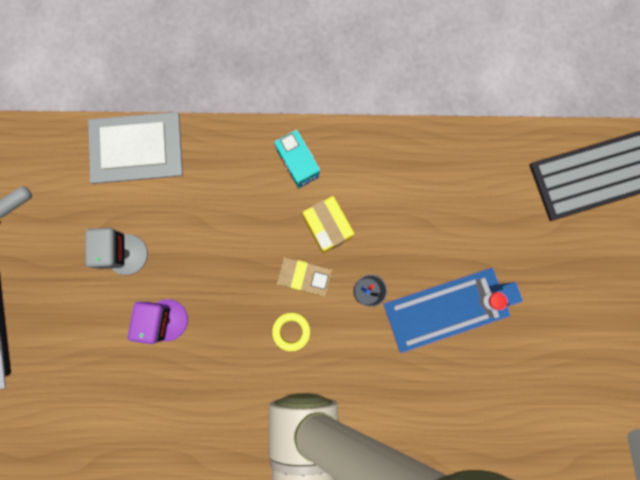

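View pics/wrist0.png

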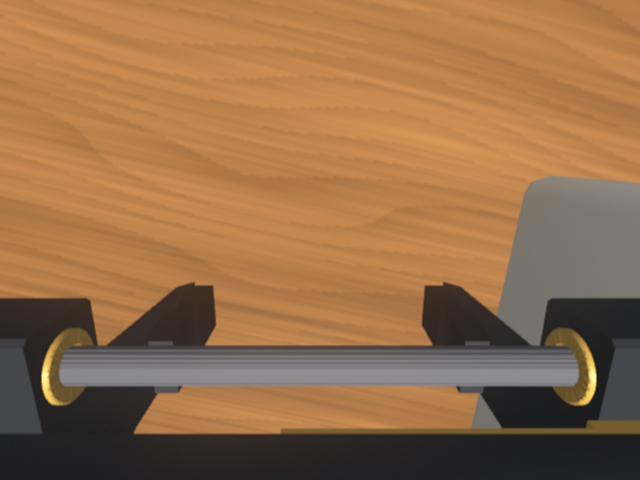

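The cardboard parcel is at top (304,277) and scene (299,238). Things it could be confused with: the yellow parcel at top (327,223) and the turquoise one at top (297,158). I choose the brown carton with a yellow tape strip and stamp box. The grey scanner is at top (105,248), the purple look-alike at (150,323), and the stand at about (455,308), with its plunger at (498,301).

```bash
cat > h.py <<'E'
import numpy as np,cv2
from rig import bot
from scipy.spatial.transform import Rotation as Ro
def world_pts(name,d,uv):
    c=bot.camera_model(name); uv=np.asarray(uv).reshape(-1,2); u,v=uv[:,0],uv[:,1]
    z=d[v.astype(int),u.astype(int)]
    p=np.c_[(u-c['cx'])/c['fx']*z,(v-c['cy'])/c['fy']*z,z]
    R=Ro.from_rotvec(c['rvec']).as_matrix()
    return (p-c['tvec'])@R
def plane_pt(name,uv,h):
    c=bot.camera_model(name); uv=np.asarray(uv,float).reshape(-1,2)
    R=Ro.from_rotvec(c['rvec']).as_matrix()
    r=np.c_[(uv[:,0]-c['cx'])/c['fx'],(uv[:,1]-c['cy'])/c['fy'],np.ones(len(uv))]@R
    o=-R.T@np.ravel(c['tvec']); t=(h-o[2])/r[:,2]
    return o+r*t[:,None]
def full(name,d):
    v,u=np.mgrid[0:480,0:640]
    return world_pts(name,d,np.c_[u.ravel(),v.ravel()]).reshape(480,640,3)
def rect(P):
    (c,s,a)=cv2.minAreaRect((P[:,:2]*1000).astype(np.float32)); return np.round(c,1),np.round(s,1),round(a,1)
E
python3 - <<'E'
from h import *
d=np.load('top0.npy');W=full('top',d)
im=np.load('top0rgb.npy');hsv=cv2.cvtColor(im,cv2.COLOR_RGB2HSV)
def reg(x0,y0,x1,y1,lo,hi,extra=None):
    m=np.zeros((480,640),bool);m[y0:y1,x0:x1]=1
    m&=(W[...,2]>lo)&(W[...,2]<hi)
    if extra is not None:m&=extra
    P=W[m];print(len(P),np.round(np.median(P,0),4),rect(P));return P
for n,a in dict(parcel=(270,250,340,300,.065,.085),yellow=(295,190,360,258,.075,.095),turq=(265,120,330,190,.06,.09),tape=(265,308,316,356,.035,.06),pot=(350,270,390,310,.07,.095),scan=(75,220,150,280,.15,.18),purple=(120,295,190,350,.15,.18),base=(370,250,530,360,.006,.016),rails=(370,250,530,360,.018,.03),column=(370,250,530,360,.1,.15),plung=(480,285,515,320,.165,.2),footg=(75,220,150,280,.003,.03)).items():
    print(n,end=' ');reg(*a)
wh=(hsv[...,1]<50)&(hsv[...,2]>170);print('stampbox',end=' ');reg(308,268,332,290,.06,.09,wh)
rd=(hsv[...,1]>170)&((hsv[...,0]<8)|(hsv[...,0]>172));print('red',end=' ');reg(480,285,515,320,.1,.25,rd)
c=cv2.resize(im[200:360,240:400],(640,640),interpolation=2);cv2.imwrite('pics/c1.png',c[:,:,::-1][:600])
s=np.load('scene0rgb.npy')
c=cv2.resize(s[80:280,230:490],(780,600),interpolation=2);cv2.imwrite('pics/c2.png',c[:,:,::-1])
E
```

```text
parcel 1349 [0.5467 0.0056 0.0749] (array([566.8,   1.1]), array([110.1, 100.9]), 76.2)
yellow 1591 [ 0.6661 -0.0467  0.0848] (array([666.6, -46.9]), array([101.6,  80.6]), 29.0)
turq 1281 [0.821  0.0251 0.0748] (array([823.5,  25.2]), array([111.3,  61.5]), 29.8)
tape 695 [0.4246 0.0342 0.0474] (array([424.4,  33.8]), array([84.1, 80.8]), 1.0)
pot 201 [ 0.5168 -0.1488  0.0838] (array([ 516.6, -140.4]), array([70. , 69.8]), 0.4)
scan 1190 [0.5981 0.4213 0.1665] (array([599.6, 423.9]), array([80.1, 61.7]), 3.5)
purple 1225 [0.4474 0.3214 0.1667] (array([447.4, 324.7]), array([61.5, 80.3]), 81.7)
base 4625 [ 0.4699 -0.3073  0.0114] (array([ 488.7, -325.9]), array([246.5, 355.9]), 0.3)
rails 667 [ 0.4816 -0.3125  0.0218] (array([ 471.5, -292.9]), array([292.5, 152.1]), 89.9)
column 557 [ 0.5088 -0.4226  0.1357] (array([ 504.7, -295.6]), array([ 54.9, 318.5]), 1.4)
plung 268 [ 0.496  -0.3846  0.1809] (array([ 495.4, -386. ]), array([34.1, 34.5]), 51.9)
footg 966 [0.5973 0.4099 0.0111] (array([611.8, 461.7]), array([140.3, 179.1]), 0.5)
stampbox 214 [ 0.5401 -0.0278  0.0758] (array([540.1, -28.1]), array([32.4, 33.5]), 74.6)
red 205 [ 0.4961 -0.3861  0.1811] (array([ 496.2, -387.4]), array([33.9, 29.5]), 69.7)
```

View pics/c2.png

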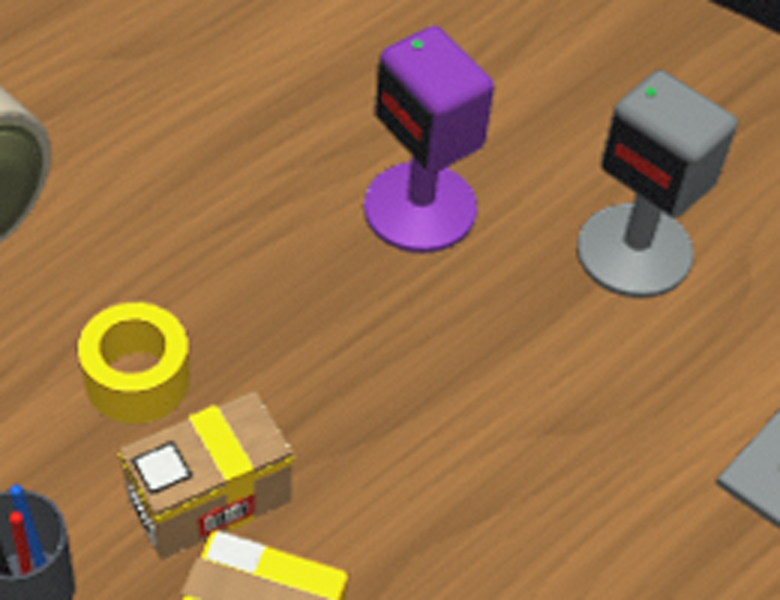

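View pics/c1.png

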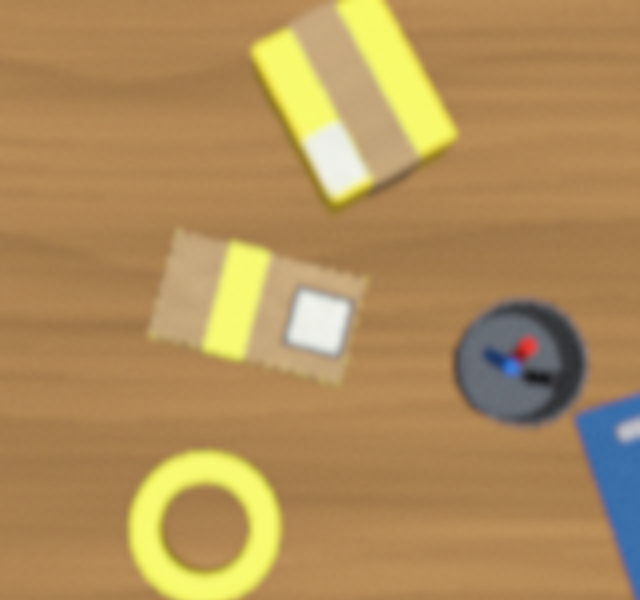

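Run:
```python
from h import *
d=np.load('top0.npy');W=full('top',d)
im=np.load('top0rgb.npy');hsv=cv2.cvtColor(im,cv2.COLOR_RGB2HSV)
def blob(x0,y0,x1,y1,lo,hi):
    m=np.zeros((480,640),np.uint8);m[y0:y1,x0:x1]=1
    m&=((W[...,2]>lo)&(W[...,2]<hi)).astype(np.uint8)
    n,l,s,c=cv2.connectedComponentsWithStats(m)
    i=1+np.argmax(s[1:,4]);P=W[l==i];r=cv2.minAreaRect((P[:,:2]*1000).astype(np.float32))
    print(len(P),np.round(np.median(P,0),4),np.round(P.mean(0),4),r,np.round(cv2.boxPoints(r),1).tolist());return P
blob(270,250,340,300,.065,.085)
P=blob(75,220,130,280,.15,.18)
blob(370,250,530,360,.007,.017)
# rails: two comps
m=((W[...,2]>.018)&(W[...,2]<.03)).astype(np.uint8);m[:250]=0;m[360:]=0;m[:,:370]=0;m[:,540:]=0
n,l,s,c=cv2.connectedComponentsWithStats(m)
for i in range(1,n):
    if s[i,4]>60:
        Q=W[l==i];print('rail',s[i],cv2.minAreaRect((Q[:,:2]*1000).astype(np.float32)),np.round(cv2.fitLine((Q[:,:2]*1000).astype(np.float32),2,0,.01,.01).ravel(),4), np.round(Q.mean(0)[:2]*1000,1))
blob(460,270,530,330,.1,.15)
# scene camera scanner
d=np.load('scene0.npy');V=full('scene',d)
m=((V[...,2]>.1)&(V[...,2]<.16)).astype(np.uint8);m[:100]=0;m[180:]=0;m[:,:425]=0;m[:,480:]=0
Q=V[m>0];print(Q.shape,rect(Q))
Q=Q[(Q[:,1]<.40)];print(len(Q),Q.mean(0),np.ptp(Q,axis=0),cv2.fitLine((Q[:,:2]*1000).astype(np.float32),cv2.DIST_HUBER,0,.01,.01).ravel())
```

```text
1343 [0.5466 0.0057 0.0749] [0.5469 0.0058 0.0748] ((547.3173828125, 5.8376312255859375), (110.22301483154297, 60.497310638427734), 75.84428405761719) [[504.5, -40.20000076293945], [563.2000122070312, -55.0], [590.0999755859375, 51.900001525878906], [531.5, 66.69999694824219]]
1190 [0.5981 0.4213 0.1665] [0.5985 0.4219 0.1656] ((599.5565185546875, 423.9171447753906), (80.12785339355469, 61.68743896484375), 3.5151965618133545) [[557.7000122070312, 452.20001220703125], [561.5, 390.70001220703125], [641.4000244140625, 395.6000061035156], [637.7000122070312, 457.20001220703125]]
4532 [ 0.4688 -0.3083  0.0116] [ 0.471  -0.311   0.0116] ((475.50927734375, -327.3544616699219), (120.26241302490234, 275.1561279296875), 18.49990463256836) [[374.79998779296875, -216.0], [462.1000061035156, -476.8999938964844], [576.2000122070312, -438.70001220703125], [488.8999938964844, -177.8000030517578]]
rail [394 280  88  30 317] ((511.00390625, -300.4271240234375), (38.57054138183594, 203.5303955078125), 9.23326587677002) [ 2.856000e-01 -9.583000e-01  5.108891e+02 -3.048312e+02] [ 510.9 -304.8]
rail [406 310  84  36 314] ((430.90985107421875, -325.38995361328125), (17.53716468811035, 202.1370849609375), 21.577726364135742) [ 3.236000e-01 -9.462000e-01  4.315747e+02 -3.271239e+02] [ 431.6 -327.1]
526 [ 0.5078 -0.424   0.136 ] [ 0.5081 -0.4154  0.1338] ((503.72564697265625, -409.9814453125), (44.01846694946289, 83.9530258178711), 17.90024757385254) [[469.8999938964844, -376.79998779296875], [495.70001220703125, -456.70001220703125], [537.5999755859375, -443.20001220703125], [511.79998779296875, -363.29998779296875]]
(736, 3) (array([613.7, 405.3]), array([91.8, 46.9]), 36.4)
547 [0.60301533 0.3944161  0.13210711] [0.07804744 0.01132495 0.05993953] [9.9772602e-01 6.7400031e-02 6.0318884e+02 3.9431454e+02]
```

```bash
cat >> h.py <<'E'
def plan(tx,ty,tz,yaw_deg,n,start=None):
    """rows from current pose to target (mm, deg; yaw path taken as given unwrapped relative to nearest current)"""
    s=bot.sense(); p=s['ee_pos']*1000; R=Ro.from_euler('xyz',s['ee_rot'])
    if start is not None: p=np.array(start[:3],float); R=Ro.from_euler('xyz',[np.pi,0,np.radians(start[3])])
    y0=np.degrees(R.as_euler('xyz')[2]); dy=yaw_deg-y0
    while dy>240: dy-=360
    while dy<-240: dy+=360
    step=(np.array([tx,ty,tz])-p)/n; dth=np.radians(dy)/n
    print('from',np.round(p,1),round(y0,2),'d/row',round(np.linalg.norm(step),1),'turn/row z',round(-dth,4))
    for i in range(n):
        a=np.radians(y0)+dth*i; c,sn=np.cos(a),np.sin(a)
        print([round(float(v),1) for v in (c*step[0]+sn*step[1], sn*step[0]-c*step[1], -step[2])])
def st():
    s=bot.sense(); print(round(s['time_s'],2),np.round(s['ee_pos']*1000,1),np.round(np.degrees(s['ee_rot']),2),np.round(s['force'],1),round(s['opening']*1000,1),np.round(s['qpos'],2))
E
python3 - <<'E'
from h import *
plan(549.7,15.5,180,75.84,18)
E
```

```text
from [ 126.4 -535.1  238.3] 13.28 d/row 38.7 turn/row z -0.0607
[29.9, -24.4, 3.2]
[31.3, -22.5, 3.2]
[32.6, -20.6, 3.2]
[33.8, -18.5, 3.2]
[34.9, -16.5, 3.2]
[35.8, -14.3, 3.2]
[36.6, -12.1, 3.2]
[37.3, -9.9, 3.2]
[37.8, -7.6, 3.2]
[38.2, -5.3, 3.2]
[38.5, -3.0, 3.2]
[38.6, -0.6, 3.2]
[38.5, 1.7, 3.2]
[38.4, 4.0, 3.2]
[38.1, 6.4, 3.2]
[37.6, 8.7, 3.2]
[37.0, 10.9, 3.2]
[36.3, 13.1, 3.2]
```

>>> step_arm([
  [[30, -24.5, 3], [0, 0, -0.061], 100],
  [[31.5, -22.5, 3], [0, 0, -0.061], 100],
  [[32.5, -20.5, 3], [0, 0, -0.061], 100],
  [[34, -18.5, 3], [0, 0, -0.061], 100],
  [[35, -16.5, 3], [0, 0, -0.061], 100],
  [[36, -14.5, 3], [0, 0, -0.061], 100],
  [[36.5, -12, 3], [0, 0, -0.061], 100],
  [[37.5, -10, 3], [0, 0, -0.061], 100],
  [[38, -7.5, 3], [0, 0, -0.061], 100],
  [[38, -5.5, 3], [0, 0, -0.061], 100],
  [[38.5, -3, 3], [0, 0, -0.061], 100],
  [[38.5, -0.5, 3], [0, 0, -0.061], 100],
], force=30)

```text
time_s: 1.65
ee_pos: [0.4088, -0.1661, 0.2026]
ee_rot: [-3.141, 0.0, 0.966]
force: [0.1, -0.7, -0.6]
opening: 0.088
```

>>> step_arm([
  [[38.5, 1.5, 3], [0, 0, -0.061], 100],
  [[38.5, 4, 3], [0, 0, -0.061], 100],
  [[38, 6.5, 3], [0, 0, -0.061], 100],
  [[37.5, 8.5, 3], [0, 0, -0.061], 100],
  [[37, 11, 3], [0, 0, -0.061], 100],
  [[36, 13, 3], [0, 0, -0.061], 100],
  [[0, 0, 0], [0, 0, 0], 100],
  [[0, 0, 0], [0, 0, 0], 100],
])

```text
time_s: 2.65
ee_pos: [0.5476, 0.0164, 0.1845]
ee_rot: [-3.141, 0.0, 1.329]
force: [1.3, 0.1, -0.1]
opening: 0.0879
```

Run:
```python
from h import *
st()
s=bot.sense()
im,d=bot.grab_frame('wrist');cv2.imwrite('pics/w1.png',im[:,:,::-1])
np.save('w1.npy',d)
c=bot.camera_model('wrist')
T=np.eye(4);T[:3,:3]=Ro.from_euler('xyz',s['ee_rot']).as_matrix();T[:3,3]=s['ee_pos']
T=T@c['T_tool_cam']
v,u=np.mgrid[0:480,0:640]
P=np.stack([(u-c['cx'])/c['fx']*d,(v-c['cy'])/c['fy']*d,d],-1)@T[:3,:3].T+T[:3,3]
m=(P[...,2]>.070)&(P[...,2]<.079)&(abs(P[...,0]-.547)<.09)&(abs(P[...,1])<.09)
Q=P[m];print(len(Q),np.round(Q.mean(0),4),rect(Q))
plan(549.7,15.5,37,75.84,6)
```

```text
2.65 [547.6  16.4 184.5] [-1.7996e+02  2.0000e-02  7.6160e+01] [ 1.3  0.1 -0.1] 87.9 [-0.19  0.42  1.39 -0.    1.33  0.06]
12718 [0.5508 0.0101 0.075 ] (array([ 5.781e+02, -3.000e-01]), array([110.1, 122.2]), 75.7)
from [547.5  16.  184.7] 76.12 d/row 24.6 turn/row z 0.0008
[-0.0, 0.4, 24.6]
[-0.0, 0.4, 24.6]
[-0.0, 0.4, 24.6]
[-0.0, 0.4, 24.6]
[-0.0, 0.4, 24.6]
[-0.0, 0.4, 24.6]
```

View pics/w1.png

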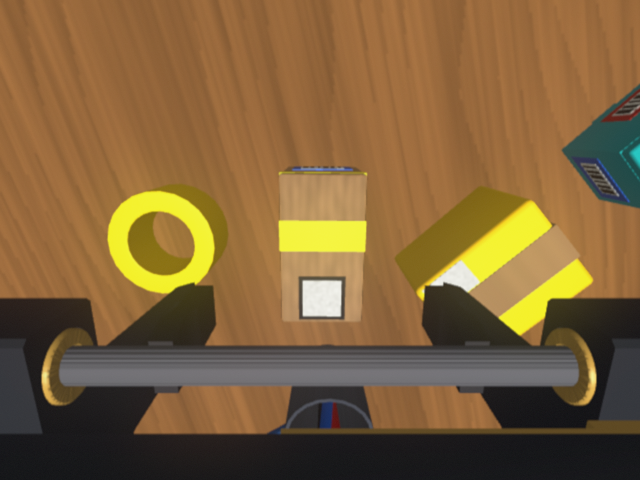

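The wrist view confirms the choice. The brown carton is centred between the fingers at columns 279–366, with its stamp box at (322,297) on the pot side. Tape at (162,240) and yellow at (500,260) stay clear of the fingers, so I go down.

>>> step_arm([
  [[0, 1, 30], [0, 0, 0], 100],
  [[0, 1, 30], [0, 0, 0.004], 100],
  [[0, 0, 30], [0, 0, 0], 100],
  [[0, 0, 25], [0, 0, 0], 100],
  [[0, 0, 20], [0, 0, 0], 100],
  [[0, 0, 12], [0, 0, 0], 100],
  [[0, 0, 0], [0, 0, 0], 100],
  [[0, 0, 0], [0, 0, 0], 100],
])

```text
time_s: 3.7
ee_pos: [0.5503, 0.016, 0.0386]
ee_rot: [3.14, -0.0, 1.325]
force: [-0.4, 0.3, -0.4]
opening: 0.088
```

>>> step_arm([
  [[0, 0, 0], [0, 0, 0], 40],
  [[0, 0, 0], [0, 0, 0], 40],
  [[0, 0, 0], [0, 0, 0], 40],
  [[0, 0, 0], [0, 0, 0], 40],
  [[0, 0, 0], [0, 0, 0], 40],
], force=35)

```text
time_s: 4.32
ee_pos: [0.5501, 0.0163, 0.0379]
ee_rot: [3.141, -0.0, 1.326]
force: [0.6, 1.1, 3.4]
opening: 0.0597
```

>>> step_arm([
  [[0, 0, -5], [0, 0, 0], 40],
  [[0, 0, -15], [0, 0, 0], 40],
  [[0, 0, -30], [0, 0, 0], 40],
  [[0, 0, -35], [0, 0, 0], 40],
  [[0, 0, -35], [0, 0, 0], 40],
  [[0, 0, -30], [0, 0, 0], 40],
  [[0, 0, -12], [0, 0, 0], 40],
  [[0, 0, 0], [0, 0, 0], 40],
])

```text
time_s: 5.32
ee_pos: [0.5499, 0.0163, 0.2001]
ee_rot: [3.141, -0.0, 1.326]
force: [0.2, 0.4, -3.2]
opening: 0.0596
```

Run:
```python
from h import *
st()
im,d=bot.grab_frame('wrist');cv2.imwrite('pics/w2.png',im[:,:,::-1])
plan(599.9,250,195,266,24)
```

```text
5.33 [549.9  16.3 200.1] [179.96  -0.    75.96] [ 0.2  0.4 -3.2] 59.6 [-0.19  0.41  1.36 -0.    1.37  0.06]
from [549.6  16.3 199.1] 75.96 d/row 10.0 turn/row z -0.1382
[10.0, -0.3, 0.2]
[9.9, 1.0, 0.2]
[9.7, 2.4, 0.2]
[9.2, 3.7, 0.2]
[8.6, 4.9, 0.2]
[7.9, 6.1, 0.2]
[7.0, 7.1, 0.2]
[5.9, 8.0, 0.2]
[4.8, 8.7, 0.2]
[3.5, 9.3, 0.2]
[2.2, 9.7, 0.2]
[0.8, 9.9, 0.2]
[-0.5, 9.9, 0.2]
[-1.9, 9.8, 0.2]
[-3.2, 9.4, 0.2]
[-4.5, 8.9, 0.2]
[-5.7, 8.2, 0.2]
[-6.8, 7.3, 0.2]
[-7.7, 6.3, 0.2]
[-8.5, 5.2, 0.2]
[-9.1, 4.0, 0.2]
[-9.6, 2.7, 0.2]
[-9.9, 1.3, 0.2]
[-10.0, -0.0, 0.2]
```

View pics/w2.png

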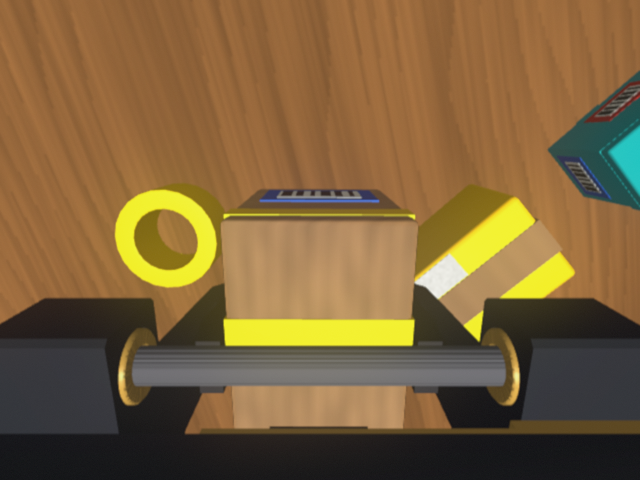

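The parcel is held level and square between the fingers (columns 223–417), with blue label at (320,196). Now I turn it and carry it to the scanner.

>>> step_arm([
  [[10, 0, 0], [0, 0, -0.07], 40],
  [[10, 0.5, 0], [0, 0, -0.138], 40],
  [[10, 2, 0], [0, 0, -0.138], 40],
  [[9.5, 3, 0], [0, 0, -0.138], 40],
  [[9, 4.5, 0], [0, 0, -0.138], 40],
  [[8, 5.5, 0], [0, 0, -0.138], 40],
  [[7, 7, 0], [0, 0, -0.138], 40],
  [[6, 8, 0], [0, 0, -0.138], 40],
  [[5, 8.5, 0], [0, 0, -0.138], 40],
  [[4, 9, 0], [0, 0, -0.138], 40],
  [[3, 9.5, 0], [0, 0, -0.138], 40],
  [[1.5, 10, 0], [0, 0, -0.138], 40],
])

```text
time_s: 6.88
ee_pos: [0.5771, 0.1329, 0.198]
ee_rot: [-3.141, -0.003, 2.918]
force: [-0.4, 0.1, -2.0]
opening: 0.0594
```

>>> step_arm([
  [[0, 10, 0], [0, 0, -0.138], 40],
  [[-1, 10, 0], [0, 0, -0.138], 40],
  [[-2.5, 9.5, 0], [0, 0, -0.138], 40],
  [[-4, 9, 0], [0, 0, -0.138], 40],
  [[-5, 8.5, 0], [0, 0, -0.138], 40],
  [[-6, 8, 0], [0, 0, -0.138], 40],
  [[-7, 7, 0], [0, 0, -0.138], 40],
  [[-8, 6, 0], [0, 0, -0.138], 40],
  [[-9, 4.5, 0], [0, 0, -0.138], 40],
  [[-9.5, 3.5, 0], [0, 0, -0.138], 40],
  [[-10, 2, 0], [0, 0, -0.138], 40],
  [[0, 0, 0], [0, 0, 0], 40],
])

```text
time_s: 8.38
ee_pos: [0.5997, 0.2405, 0.198]
ee_rot: [3.139, -0.001, -1.852]
force: [0.1, 0.3, -3.1]
opening: 0.0595
```

Run:
```python
from h import *
st()
plan(599.9,286,195,266,4)
```

```text
8.38 [599.7 240.5 198. ] [ 1.7985e+02 -8.0000e-02 -1.0610e+02] [ 0.1  0.3 -3.1] 59.5 [ 0.2   0.58  1.07 -0.    1.49 -2.66]
from [599.7 240.5 198. ] -106.1 d/row 11.4 turn/row z -0.0528
[-10.9, 3.1, 0.8]
[-11.1, 2.5, 0.8]
[-11.2, 1.9, 0.8]
[-11.3, 1.3, 0.8]
```

>>> step_arm([
  [[0, 0, 12], [0, 0, -0.053], 40],
  [[0, 0, 15], [0, 0, -0.053], 40],
  [[0, 0, 15], [0, 0, -0.053], 40],
  [[-10, 1, 13], [0, 0, -0.052], 40],
  [[-12, 1, 0], [0, 0, 0], 40],
  [[-12, 1, 0], [0, 0, 0], 40],
  [[-8, 0.5, 0], [0, 0, 0], 40],
  [[-3, 0, 0], [0, 0, 0], 40],
  [[0, 0, 0], [0, 0, 0], 40],
  [[0, 0, 0], [0, 0, 0], 40],
])

```text
time_s: 9.62
ee_pos: [0.6004, 0.285, 0.1449]
ee_rot: [-3.142, -0.0, -1.641]
force: [0.2, 0.4, -3.3]
opening: 0.0597
```

```bash
cat > lab.py <<'E'
from h import *
st()
s=bot.sense();p=s['ee_pos']*1000;a=s['ee_rot'][2]
tx=np.array([np.cos(a),np.sin(a)]);ty=np.array([np.sin(a),-np.cos(a)])
C=p[:2]-10.9*tx   # parcel centre; parcel x=-tx ; parcel y = world rot
px=-tx; py=np.array([-px[1],px[0]])
Wd=np.array([601.9,393.4]);th=np.radians(93.6);n=np.array([np.cos(th),np.sin(th)]);m=np.array([-n[1],n[0]])
for k,L in dict(white=C+55*px,red=C+30*py,blue=C-55*px).items():
    print(k,np.round([(L-Wd)@n,(L-Wd)@m,p[2]-38+25-130],1))
print('parcel yaw-window',np.degrees(np.arctan2(px[1],px[0]))-93.6)
E
python3 lab.py; python3 -c "
from h import *
for n in ['scene','top']:
    im,d=bot.grab_frame(n);np.save(n+'1.npy',d)
    cv2.imwrite(f'pics/{n}1.png',im[:,:,::-1])
"
```

```text
9.62 [600.4 285.  144.9] [-180.     -0.    -94.01] [ 0.2  0.4 -3.3] 59.7 [ 0.27  0.65  1.09 -0.    1.4  -2.81]
white [-42.8  -0.4   1.9]
red [-93.3  36.6   1.9]
blue [-151.8   14.2    1.9]
parcel yaw-window -7.611675314136434
```

View pics/scene1.png

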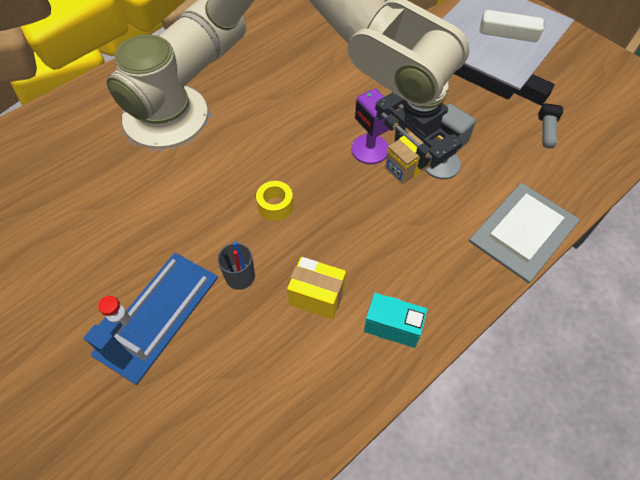

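>>> step_arm([
  [[0, 0, 0], [0, 0, 0], 40],
  [[0, 0, 0], [0, 0, 0], 40],
  [[0, 0, 0], [0, 0, 0], 40],
  [[0, 0, 0], [0, 0, 0], 40],
  [[0, 0, 0], [0, 0, 0], 40],
  [[10, 0, 0], [0, 0, 0], 40],
  [[15, 0, 0], [0, 0, 0], 40],
  [[12, 0, 0], [0, 0, 0], 40],
  [[0, 0, 0], [0, 0, 0], 40],
])

```text
time_s: 10.85
ee_pos: [0.5978, 0.2472, 0.1449]
ee_rot: [-3.142, -0.0, -1.642]
force: [-0.4, -0.1, -2.0]
opening: 0.0598
```

Run:
```python
from h import *
st()
s=bot.sense();p=s['ee_pos']*1000
plan(596.3,265,143,183.6,11)
plan(596.3,307.9,143,183.6,4,(596.3,265,143,183.6))
```

```text
10.85 [597.8 247.2 144.9] [-180.     -0.    -94.08] [-0.4 -0.1 -2. ] 59.8 [ 0.21  0.62  1.15 -0.    1.37 -2.86]
from [597.8 247.2 144.9] -94.08 d/row 1.6 turn/row z 0.1306
[-1.6, 0.3, 0.2]
[-1.6, 0.5, 0.2]
[-1.5, 0.7, 0.2]
[-1.4, 0.8, 0.2]
[-1.3, 1.0, 0.2]
[-1.1, 1.2, 0.2]
[-1.0, 1.3, 0.2]
[-0.8, 1.4, 0.2]
[-0.6, 1.5, 0.2]
[-0.4, 1.6, 0.2]
[-0.2, 1.6, 0.2]
from [596.3 265.  143. ] -176.4 d/row 10.7 turn/row z -0.0
[-0.7, 10.7, -0.0]
[-0.7, 10.7, -0.0]
[-0.7, 10.7, -0.0]
[-0.7, 10.7, -0.0]
```

>>> step_arm([
  [[-1.5, 0, 0], [0, 0, 0.13], 40],
  [[-1.5, 0.5, 0], [0, 0, 0.13], 40],
  [[-1.5, 0.5, 0], [0, 0, 0.13], 40],
  [[-1.5, 1, 0], [0, 0, 0.13], 40],
  [[-1, 1, 0], [0, 0, 0.13], 40],
  [[-1, 1, 0], [0, 0, 0.13], 40],
  [[-1, 1.5, 0], [0, 0, 0.13], 40],
  [[-1, 1.5, 0], [0, 0, 0.13], 40],
  [[-0.5, 1.5, 0], [0, 0, 0.13], 40],
  [[-0.5, 1.5, 0], [0, 0, 0.13], 40],
  [[0, 1.5, 0], [0, 0, 0.13], 40],
  [[0, 0, 0], [0, 0, 0], 40],
])

```text
time_s: 12.35
ee_pos: [0.5962, 0.2661, 0.1448]
ee_rot: [3.141, 0.0, -3.069]
force: [-0.7, -0.5, -2.5]
opening: 0.0594
```

```bash
python3 lab.py
```

```text
12.35 [596.2 266.1 144.8] [ 179.99    0.   -175.84] [-0.7 -0.5 -2.5] 59.4 [ 0.24  0.63  1.13  0.    1.38 -1.4 ]
white [-126.1  -52.2    1.8]
red [-96.6   3.1   1.8]
blue [-127.1   57.8    1.8]
parcel yaw-window -89.43605831250831
```

>>> step_arm([
  [[-1, 12, 0], [0, 0, 0], 40],
  [[-1, 13, 0], [0, 0, 0], 40],
  [[0, 11, 0], [0, 0, 0], 40],
  [[0, 5, 0], [0, 0, 0], 40],
  [[0, 0, 0], [0, 0, 0], 40],
  [[0, 0, 0], [0, 0, 0], 40],
  [[0, 0, 0], [0, 0, 0], 40],
  [[0, 0, 0], [0, 0, 0], 40],
])

```text
time_s: 13.35
ee_pos: [0.5954, 0.3066, 0.1448]
ee_rot: [-3.142, 0.0, -3.071]
force: [-0.6, 0.3, -3.0]
opening: 0.0598
```

```bash
python3 lab.py; python3 -c "
from h import *
im,d=bot.grab_frame('scene')
cv2.imwrite('pics/s2.png',cv2.resize(im[60:220,330:530],(800,640))[:600,:,::-1])
"
```

```text
13.35 [595.4 306.6 144.8] [-180.      0.   -175.94] [-0.6  0.3 -3. ] 59.8 [ 0.3   0.66  1.07 -0.    1.41 -1.34]
white [-85.7 -54.    1.8]
red [-56.1   1.3   1.8]
blue [-86.6  56.    1.8]
parcel yaw-window -89.5365580561019
```

View pics/s2.png

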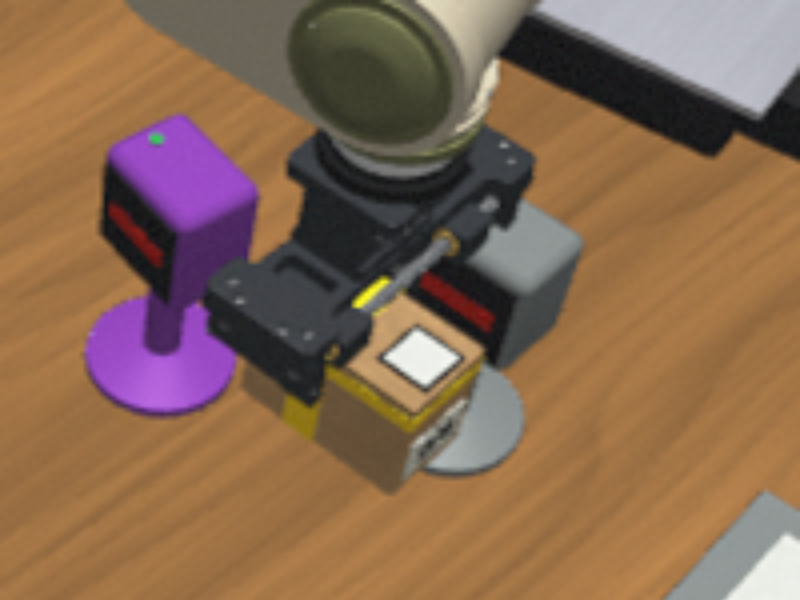

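The view shows the parcel upright with its red side to the grey scanner window and the finger clear of the glass. I hold, then retract.

>>> step_arm([
  [[0, 0, 0], [0, 0, 0], 40],
  [[0, 0, 0], [0, 0, 0], 40],
  [[0, 0, 0], [0, 0, 0], 40],
  [[0, 0, 0], [0, 0, 0], 40],
  [[0, -12, 0], [0, 0, 0], 40],
  [[0, -15, 0], [0, 0, 0], 40],
  [[0, -15, 0], [0, 0, 0], 40],
  [[0, 0, 0], [0, 0, 0.13], 40],
  [[0, 0, 0], [0, 0, 0.13], 40],
  [[0, 0, 0], [0, 0, 0.13], 40],
  [[0, 0, 0], [0, 0, 0.13], 40],
  [[0, 0, 0], [0, 0, 0.13], 40],
])

```text
time_s: 14.9
ee_pos: [0.5985, 0.2639, 0.1448]
ee_rot: [-3.142, 0.0, 2.558]
force: [-0.0, 0.4, -2.5]
opening: 0.0595
```

>>> step_arm([
  [[0, 0, 0], [0, 0, 0.13], 40],
  [[0, 0, 0], [0, 0, 0.13], 40],
  [[0, 0, 0], [0, 0, 0.13], 40],
  [[0, 0, 0], [0, 0, 0.13], 40],
  [[0, 0, 0], [0, 0, 0.13], 40],
  [[0, 0, 0], [0, 0, 0.13], 40],
  [[0, 0, 0], [0, 0, 0.13], 40],
  [[0, 0, 0], [0, 0, 0], 40],
  [[0, 0, 0], [0, 0, 0], 40],
])

```text
time_s: 16.02
ee_pos: [0.5984, 0.2645, 0.1448]
ee_rot: [3.142, -0.0, 1.655]
force: [0.1, -0.6, -2.4]
opening: 0.0593
```

```bash
python3 lab.py
```

```text
16.02 [598.4 264.5 144.8] [180.    -0.    94.81] [ 0.1 -0.6 -2.4] 59.3 [ 0.24  0.64  1.13 -0.    1.38  0.15]
white [-194.3   10.2    1.8]
red [-138.7  -18.7    1.8]
blue [-84.4  12.5   1.8]
parcel yaw-window -178.78615718918678
```

>>> step_arm([
  [[10, 4, 0], [0, 0, 0.01], 40],
  [[12, 4, 0], [0, 0, 0.01], 40],
  [[9, 3, 0], [0, 0, 0], 40],
  [[3, 1, 0], [0, 0, 0], 40],
  [[0, 0, 0], [0, 0, 0], 40],
  [[0, 0, 0], [0, 0, 0], 40],
  [[0, 0, 0], [0, 0, 0], 40],
  [[0, 0, 0], [0, 0, 0], 40],
  [[0, 0, 0], [0, 0, 0], 40],
])

```text
time_s: 17.15
ee_pos: [0.6079, 0.2997, 0.1448]
ee_rot: [3.142, 0.0, 1.633]
force: [0.4, -0.0, -2.8]
opening: 0.0596
```

```bash
python3 lab.py; python3 -c "
from h import *
im,d=bot.grab_frame('scene')
cv2.imwrite('pics/s3.png',cv2.resize(im[60:220,330:530],(800,640))[:600,:,::-1])
"
```

```text
17.15 [607.9 299.7 144.8] [180.     0.    93.55] [ 0.4 -0.  -2.8] 59.6 [ 0.28  0.68  1.04 -0.    1.42  0.22]
white [-159.8   -0.     1.8]
red [-104.9  -30.1    1.8]
blue [-49.8  -0.1   1.8]
parcel yaw-window -180.05442320282162
```

View pics/s3.png

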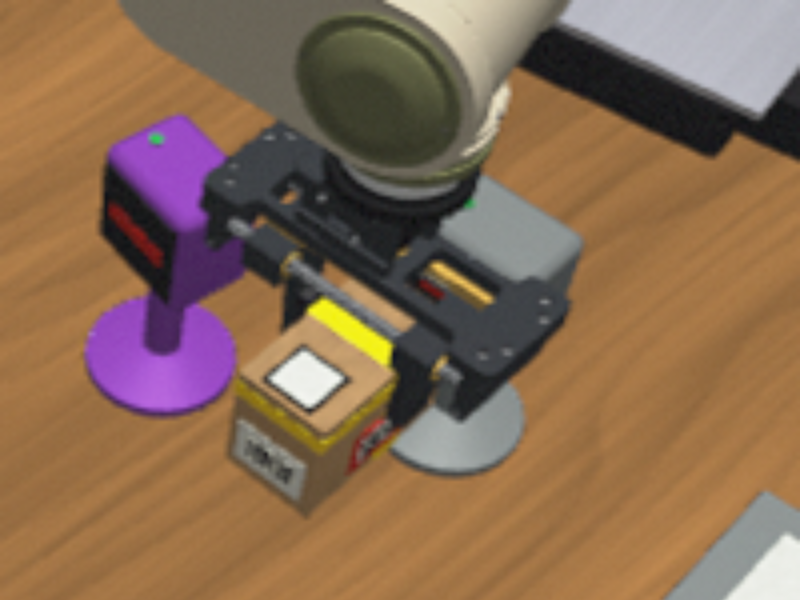

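The blue side faces the window squarely (white end at (270,450) points away). I hold a little longer, then withdraw and lift.

>>> step_arm([
  [[0, 0, 0], [0, 0, 0], 40],
  [[0, 0, 0], [0, 0, 0], 40],
  [[0, 0, 0], [0, 0, 0], 40],
  [[0, 0, 0], [0, 0, 0], 40],
  [[-12, 0, 0], [0, 0, 0], 40],
  [[-25, 0, 0], [0, 0, 0], 40],
  [[-25, 0, -15], [0, 0, 0], 40],
  [[-25, 0, -25], [0, 0, 0], 40],
  [[-25, 0, -25], [0, 0, 0], 40],
  [[-25, 0, -10], [0, 0, 0], 40],
  [[0, 0, 0], [0, 0, 0], 40],
])

```text
time_s: 18.58
ee_pos: [0.6168, 0.16, 0.2208]
ee_rot: [3.14, 0.0, 1.629]
force: [0.2, -0.5, -3.5]
opening: 0.0602
```

Run:
```python
from h import *
st()
plan(450.7,-252.8,220,108.5,14)
```

```text
18.57 [616.8 160.  220.8] [1.799e+02 2.000e-02 9.336e+01] [ 0.2 -0.5 -3.5] 60.2 [ 0.07  0.55  1.07 -0.    1.53  0.01]
from [616.8 160.  220.8] 93.36 d/row 31.8 turn/row z -0.0189
[-28.7, -13.6, 0.1]
[-28.5, -14.1, 0.1]
[-28.2, -14.6, 0.1]
[-27.9, -15.2, 0.1]
[-27.6, -15.7, 0.1]
[-27.3, -16.2, 0.1]
[-27.0, -16.7, 0.1]
[-26.7, -17.2, 0.1]
[-26.4, -17.7, 0.1]
[-26.0, -18.2, 0.1]
[-25.7, -18.7, 0.1]
[-25.3, -19.2, 0.1]
[-25.0, -19.7, 0.1]
[-24.6, -20.1, 0.1]
```

>>> step_arm([
  [[-28.5, -13.5, 0], [0, 0, -0.019], 40],
  [[-28.5, -14, 0], [0, 0, -0.019], 40],
  [[-28, -14.5, 0], [0, 0, -0.019], 40],
  [[-28, -15, 0], [0, 0, -0.019], 40],
  [[-27.5, -15.5, 0], [0, 0, -0.019], 40],
  [[-27.5, -16, 0], [0, 0, -0.019], 40],
  [[-27, -16.5, 0], [0, 0, -0.019], 40],
  [[-26.5, -17, 0], [0, 0, -0.019], 40],
  [[-26.5, -17.5, 0], [0, 0, -0.019], 40],
  [[-26, -18, 0], [0, 0, -0.019], 40],
  [[-25.5, -18.5, 0], [0, 0, -0.019], 40],
  [[-25, -19, 0], [0, 0, -0.019], 40],
])

```text
time_s: 20.08
ee_pos: [0.4766, -0.1908, 0.2193]
ee_rot: [-3.141, -0.001, 1.861]
force: [-0.1, -0.4, -2.5]
opening: 0.0602
```

>>> step_arm([
  [[-25, -19.5, 0], [0, 0, -0.019], 40],
  [[-24.5, -20, 0], [0, 0, -0.019], 40],
  [[0, 0, 0], [0, 0, 0], 40],
  [[0, 0, 0], [0, 0, 0], 40],
])

```text
time_s: 20.58
ee_pos: [0.4543, -0.2484, 0.2195]
ee_rot: [-3.141, -0.001, 1.899]
force: [0.3, -0.3, -2.9]
opening: 0.0599
```

```bash
cat > stand.py <<'E'
from h import *
O=np.array([495.4,-386.4]);sx=np.array([.3173,-.9483]);sy=np.array([.9483,.3173])
s=bot.sense();p=s['ee_pos']*1000;a=s['ee_rot'][2];tx=np.array([np.cos(a),np.sin(a)])
C=p[:2]-10.9*tx
st();print('tool in stand',np.round([(p[:2]-O)@sx,(p[:2]-O)@sy,p[2]],1),'parcel c',np.round([(C-O)@sx,(C-O)@sy],1),'yaw err',round(np.degrees(a)-108.5,2))
E
python3 stand.py
python3 -c "
from h import *
im,d=bot.grab_frame('wrist');cv2.imwrite('pics/w4.png',im[:,:,::-1])
im,d=bot.grab_frame('top');cv2.imwrite('pics/t4.png',im[:,:,::-1])
"
```

```text
20.57 [ 454.3 -248.4  219.5] [-1.7999e+02 -5.0000e-02  1.0878e+02] [ 0.3 -0.3 -2.9] 59.9 [-0.73  0.34  1.42  0.    1.38 -1.06]
tool in stand [-143.9    4.8  219.5] parcel c [-133.     4.8] yaw err 0.28
```

View pics/w4.png

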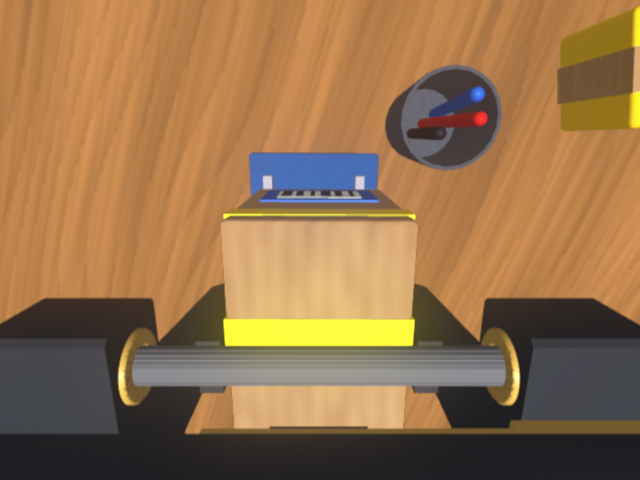

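View pics/t4.png

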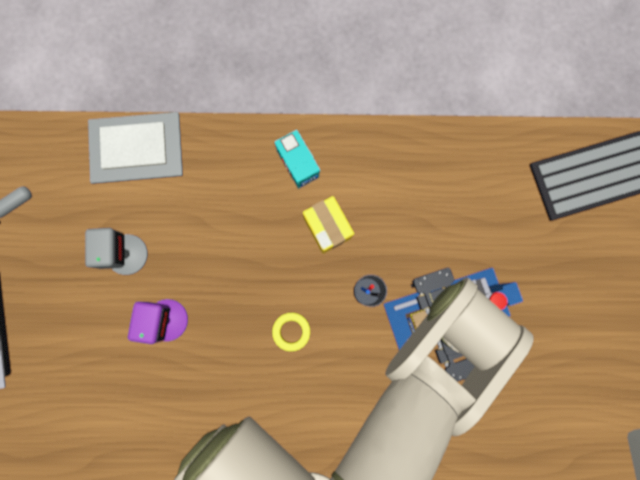

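Wrist view: the channel is behind the parcel, with rails at columns 268 and 360 (mid 314) against the parcel mid at 320. So it is about 5 mm to the right, which agrees with the computed 4.8 mm. Bystanders have not moved.

>>> step_arm([
  [[0, -2.5, 25], [0, 0, 0.005], 40],
  [[0, -2.5, 30], [0, 0, 0], 40],
  [[0, 0, 30], [0, 0, 0], 40],
  [[0, 0, 25], [0, 0, 0], 40],
  [[-12, 0, 8], [0, 0, 0], 40],
  [[-15, 0, 0], [0, 0, 0], 40],
  [[-12, 0, 0], [0, 0, 0], 40],
  [[-4, 0, 12], [0, 0, 0], 40],
  [[0, 0, 15], [0, 0, 0], 40],
  [[0, 0, 10], [0, 0, 0], 40],
  [[0, 0, 0], [0, 0, 0], 40],
  [[0, 0, 0], [0, 0, 0], 40],
])

```text
time_s: 22.18
ee_pos: [0.4634, -0.2914, 0.065]
ee_rot: [3.141, 0.0, 1.894]
force: [0.4, -0.9, -2.3]
opening: 0.0596
```

```bash
python3 stand.py
```

```text
22.18 [ 463.4 -291.4   65. ] [1.7999e+02 2.0000e-02 1.0852e+02] [ 0.4 -0.9 -2.3] 59.6 [-0.78  0.56  1.55 -0.    1.03 -1.1 ]
tool in stand [-100.3   -0.2   65. ] parcel c [-89.4  -0.2] yaw err 0.02
```

>>> step_arm([
  [[0, 0, 5], [0, 0, 0], 40],
  [[0, 0, 4], [0, 0, 0], 40],
  [[0, 0, 3], [0, 0, 0], 40],
  [[0, 0, 2], [0, 0, 0], 40],
  [[0, 0, 0], [0, 0, 0], 40],
  [[0, 0, 0], [0, 0, 0], 40],
])

```text
time_s: 22.92
ee_pos: [0.4633, -0.2914, 0.0508]
ee_rot: [3.141, 0.0, 1.894]
force: [0.1, 0.6, -2.9]
opening: 0.0599
```

>>> step_arm([
  [[0, 0, 1], [0, 0, 0], 40],
  [[0, 0, 1], [0, 0, 0], 40],
  [[0, 0, 0], [0, 0, 0], 40],
])

```text
time_s: 23.3
ee_pos: [0.4634, -0.2915, 0.0499]
ee_rot: [3.141, 0.001, 1.894]
force: [-3.3, 3.1, 8.7]
opening: 0.0596
```

Contact: the force went from −3 to +9 N at the expected height. I open, rise and look.

>>> step_arm([
  [[0, 0, 0], [0, 0, 0], 90],
  [[0, 0, 0], [0, 0, 0], 90],
  [[0, 0, 0], [0, 0, 0], 90],
  [[0, 0, 0], [0, 0, 0], 90],
  [[0, 0, -20], [0, 0, 0], 90],
  [[0, 0, -35], [0, 0, 0], 90],
  [[20, 0, -35], [0, 0, 0], 90],
  [[40, 0, -10], [0, 0, 0], 40],
  [[30, 0, 0], [0, 0, 0], 0],
  [[0, 0, 0], [0, 0, 0], 0],
  [[0, 0, 0], [0, 0, 0], 0],
  [[0, 0, 0], [0, 0, 0], 0],
])

```text
time_s: 24.8
ee_pos: [0.435, -0.207, 0.1485]
ee_rot: [-3.142, 0.0, 1.893]
force: [0.6, 0.7, -0.3]
opening: 0.0313
```

```bash
python3 stand.py
cat > wl.py <<'E'
from h import *
import sys
s=bot.sense()
im,d=bot.grab_frame('wrist');cv2.imwrite(f'pics/{sys.argv[1]}.png',im[:,:,::-1])
c=bot.camera_model('wrist')
T=np.eye(4);T[:3,:3]=Ro.from_euler('xyz',s['ee_rot']).as_matrix();T[:3,3]=s['ee_pos'];T=T@c['T_tool_cam']
v,u=np.mgrid[0:480,0:640]
P=np.stack([(u-c['cx'])/c['fx']*d,(v-c['cy'])/c['fy']*d,d],-1)@T[:3,:3].T+T[:3,3]
O=np.array([.4954,-.3864]);M=np.array([[.3173,-.9483],[.9483,.3173]])
S=(P[...,:2]-O)@M.T
m=(d>0)&(abs(P[...,2]-.087)<.006)&(abs(S[...,1])<.05)&(S[...,0]<.03)&(S[...,0]>-.2)
print('top pts',m.sum()); Q=S[m]*1000
if len(Q)>50: print(cv2.minAreaRect(Q.astype(np.float32)),'z',P[m][:,2].mean())
E
python3 wl.py w5
python3 -c "
from h import *
im,d=bot.grab_frame('scene')
cv2.imwrite('pics/s5.png',cv2.resize(im[220:400,60:300],(800,600))[:,:,::-1])"
```

```text
24.8 [ 435.  -207.   148.5] [-180.      0.    108.46] [ 0.6  0.7 -0.3] 31.3 [-0.69  0.36  1.63 -0.    1.16 -1.01]
tool in stand [-189.3   -0.3  148.5] parcel c [-178.4   -0.3] yaw err -0.04
top pts 5414
((-109.12384033203125, 0.7364025115966797), (60.71394729614258, 74.73863220214844), 89.81156158447266) z 0.08661760911233492
```

View pics/s5.png

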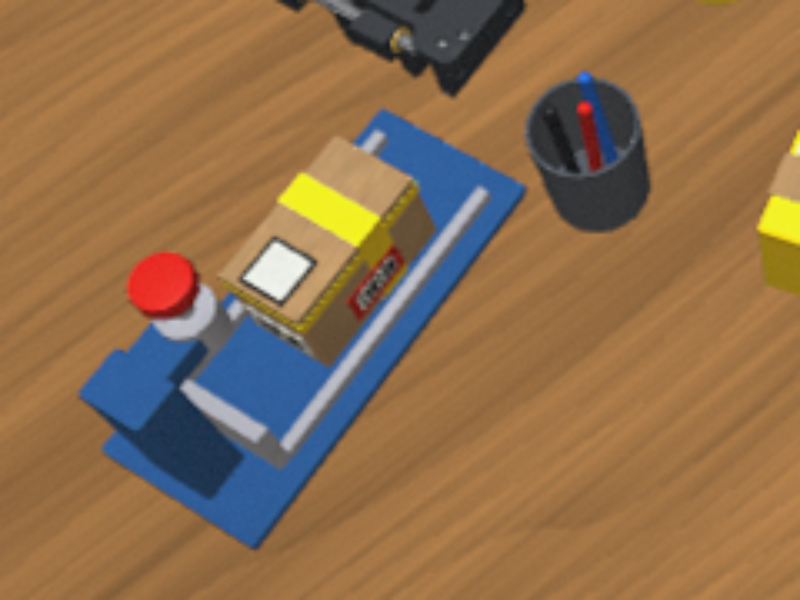

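View pics/w5.png

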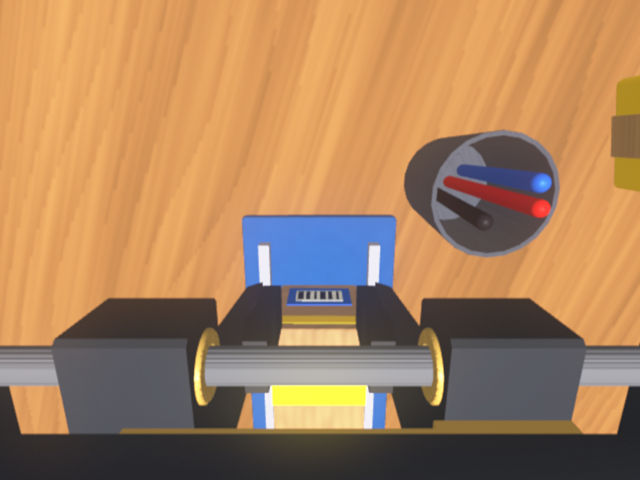

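The parcel stands square in the channel: in the scene crop its white end leads at (270,330), the red side is right, and there is a gap to the back stop. By depth its rear face is at x≈−146 and it is 0.7 mm off sideways. Pushing from behind would put the gripper body over the pens at wrist (520,190). I will instead regrip the rear of the parcel from the sides and slide it home.

>>> step_arm([
  [[-20, 0, 0], [0, 0, 0], 90],
  [[-25, 0.5, 0], [0, 0, 0], 90],
  [[-15, 0.5, 0], [0, 0, 0], 90],
  [[0, 0, 0], [0, 0, 0], 90],
  [[0, 0, 0], [0, 0, 0], 90],
  [[0, 0, 25], [0, 0, 0], 90],
  [[0, 0, 30], [0, 0, 0], 90],
  [[0, 0, 25], [0, 0, 0], 90],
  [[0, 0, 12], [0, 0, 0], 90],
  [[0, 0, 4], [0, 0, 0], 90],
  [[0, 0, 0], [0, 0, 0], 90],
])

```text
time_s: 26.28
ee_pos: [0.4549, -0.2627, 0.0533]
ee_rot: [3.141, 0.001, 1.894]
force: [0.8, -1.1, -0.4]
opening: 0.0792
```

```bash
python3 stand.py; python3 wl.py w6
```

```text
26.27 [ 454.9 -262.7   53.3] [1.7998e+02 4.0000e-02 1.0852e+02] [ 0.8 -1.1 -0.4] 79.2 [-0.75  0.55  1.62  0.    0.97 -1.07]
tool in stand [-130.2    0.9   53.3] parcel c [-119.3    0.9] yaw err 0.02
top pts 16607
((-121.91108703613281, 0.8252487182617188), (50.09132766723633, 99.8465347290039), 2.519052743911743) z 0.08672804898092258
```

View pics/w6.png

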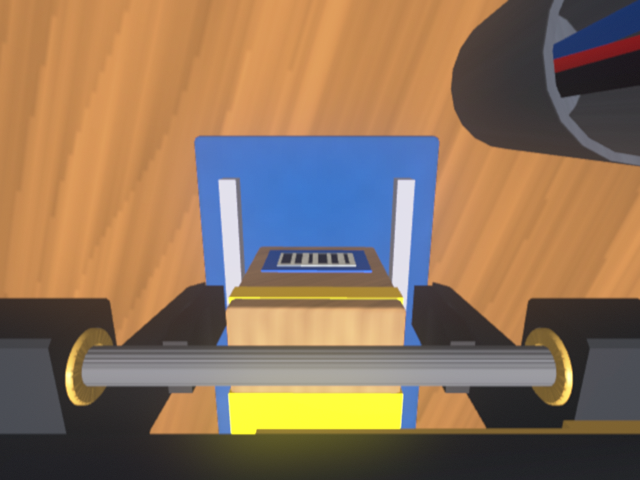

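The fingers straddle the rear end (parcel columns 228–404, blue label at (316,260) behind), centred and clear of the pot. I grip lightly and slide forward.

>>> step_arm([
  [[0, 0, 0], [0, 0, 0], 50],
  [[0, 0, 0], [0, 0, 0], 50],
  [[0, 0, 0], [0, 0, 0], 50],
  [[0, 0, 0], [0, 0, 0], 50],
], force=15)

```text
time_s: 26.82
ee_pos: [0.4547, -0.2627, 0.0531]
ee_rot: [3.142, 0.0, 1.894]
force: [-2.4, 0.2, 5.6]
opening: 0.0601
```

>>> step_arm([
  [[-4, 0, 0], [0, 0, 0], 50],
  [[-6, 0, 0], [0, 0, 0], 50],
  [[-8, 0, 0], [0, 0, 0], 50],
  [[-8, 0, 0], [0, 0, 0], 50],
  [[-8, 0, 0], [0, 0, 0], 50],
  [[-6, 0, 0], [0, 0, 0], 50],
  [[-6, 0, 0], [0, 0, 0], 50],
  [[-3, 0, 0], [0, 0, 0], 50],
  [[0, 0, 0], [0, 0, 0], 50],
])

```text
time_s: 27.95
ee_pos: [0.4702, -0.3084, 0.0531]
ee_rot: [3.142, -0.001, 1.894]
force: [-2.0, 4.1, 6.6]
opening: 0.0599
```

```bash
python3 stand.py
```

```text
27.95 [ 470.2 -308.4   53.1] [ 1.8000e+02 -7.0000e-02  1.0852e+02] [-2.   4.1  6.6] 59.9 [-0.79  0.6   1.52  0.    1.03 -1.11]
tool in stand [-82.    0.8  53.1] parcel c [-71.1   0.8] yaw err 0.02
```

>>> step_arm([
  [[-3, 0, 0], [0, 0, 0], 50],
  [[-2, 0, 0], [0, 0, 0], 50],
  [[-1, 0, 0], [0, 0, 0], 50],
  [[0, 0, 0], [0, 0, 0], 50],
])

```text
time_s: 28.45
ee_pos: [0.472, -0.3137, 0.0531]
ee_rot: [-3.142, -0.002, 1.894]
force: [-2.1, 5.6, 8.1]
opening: 0.0597
```

>>> step_arm([
  [[-1, 0, 0], [0, 0, 0], 50],
  [[-1, 0, 0], [0, 0, 0], 50],
  [[0, 0, 0], [0, 0, 0], 50],
])

```text
time_s: 28.82
ee_pos: [0.4723, -0.3147, 0.0531]
ee_rot: [-3.141, -0.004, 1.894]
force: [-2.6, 10.4, 11.4]
opening: 0.0598
```

>>> step_arm([
  [[-1, 0, 0], [0, 0, 0], 50],
  [[0, 0, 0], [0, 0, 0], 50],
])

```text
time_s: 29.08
ee_pos: [0.4723, -0.3148, 0.053]
ee_rot: [-3.141, -0.006, 1.894]
force: [-4.5, 14.0, 13.1]
opening: 0.0601
```

>>> step_arm([
  [[0, 0, 0], [0, 0, 0], 90],
  [[0, 0, 0], [0, 0, 0], 90],
  [[0, 0, 0], [0, 0, 0], 90],
  [[0, 0, 0], [0, 0, 0], 90],
  [[0, 0, -15], [0, 0, 0], 90],
  [[0, 0, -30], [0, 0, 0], 90],
  [[10, 0, -35], [0, 0, 0], 90],
  [[20, 0, -40], [0, 0, 0], 0],
  [[10, 0, -40], [0, 0, 0], 0],
  [[0, 0, -20], [0, 0, 0], 0],
  [[0, 0, 0], [0, 0, 0], 0],
])

```text
time_s: 30.45
ee_pos: [0.4607, -0.2799, 0.2349]
ee_rot: [3.14, 0.004, 1.894]
force: [0.5, -0.8, -1.0]
opening: 0.0412
```

```bash
python3 stand.py; python3 wl.py w7
python3 - <<'E'
from h import *
im,d=bot.grab_frame('scene');np.save('scene7.npy',d)
cv2.imwrite('pics/s7.png',cv2.resize(im[220:400,60:300],(800,600))[:,:,::-1])
O=np.array([.4954,-.3864]);M=np.array([[.3173,-.9483],[.9483,.3173]])
V=full('scene',d);S=(V[...,:2]-O)@M.T
m=(abs(V[...,2]-.087)<.005)&(abs(S[...,1])<.045)&(S[...,0]<.05)&(S[...,0]>-.2)
m=m.astype(np.uint8);n,l,s,c=cv2.connectedComponentsWithStats(m);print(s[1:,4])
i=1+np.argmax(s[1:,4]);Q=S[l==i]*1000;print(cv2.minAreaRect(Q.astype(np.float32)),V[l==i][:,2].mean(),Q.min(0),Q.max(0))
E
```

```text
30.45 [ 460.7 -279.9  234.9] [179.89   0.21 108.52] [ 0.5 -0.8 -1. ] 41.2 [-0.77  0.36  1.34  0.    1.44 -1.09]
tool in stand [-112.     0.9  234.9] parcel c [-101.1    0.9] yaw err 0.02
top pts 6648
((-48.3712272644043, 1.567098617553711), (60.78202438354492, 85.6041030883789), 89.1778335571289) z 0.08680719897981877
[1344   15]
((-32.66450500488281, 0.2904624938964844), (63.85109329223633, 110.45128631591797), 89.2422103881836) 0.08738702070691967 [-87.72062257 -31.49042358] [22.87100709 32.87038403]
```

View pics/s7.png

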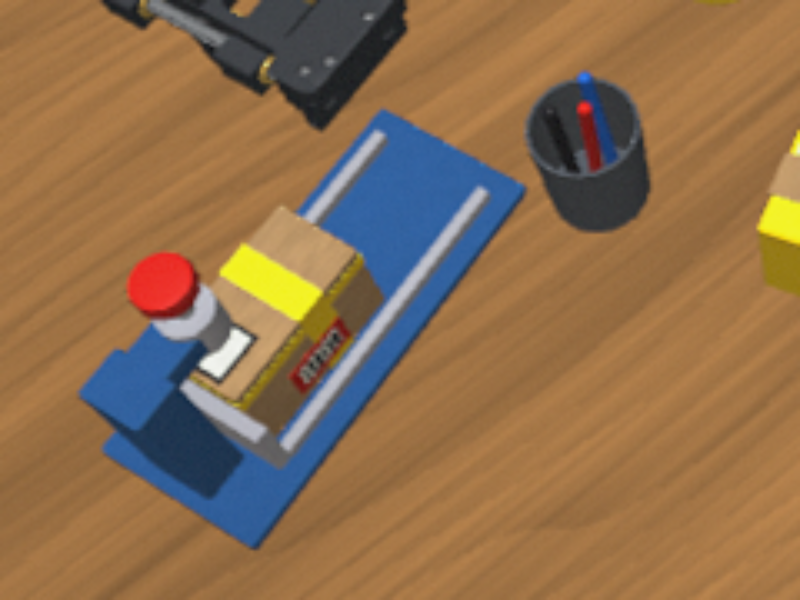

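View pics/w7.png

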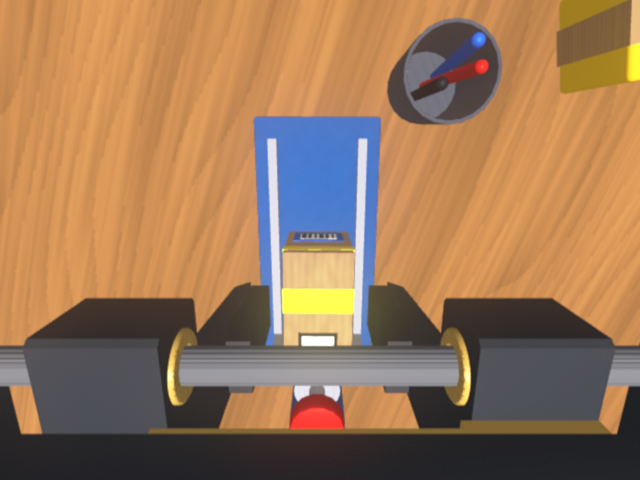

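The parcel is flush against the back stop, with its front edge meeting the grey stop at scene (230,405). Its rear face is at −91 mm (wrist) and −88 mm (scene), against −90 expected, and it is square within 1°. Next I go over the plunger with shut fingers.

>>> step_arm([
  [[-15, 0, 0], [0, 0, 0], 0],
  [[-25, -0.5, 0], [0, 0, 0], 0],
  [[-30, -0.5, 0], [0, 0, 0], 0],
  [[-25, 0, 0], [0, 0, 0], 0],
  [[-15, 0, 0], [0, 0, 0], 0],
  [[-2, 0, 0], [0, 0, 0], 0],
  [[0, 0, 15], [0, 0, 0], 0],
  [[0, 0, 15], [0, 0, 0], 0],
  [[0, 0, 10], [0, 0, 0], 0],
  [[0, 0, 0], [0, 0, 0], 0],
])

```text
time_s: 31.8
ee_pos: [0.4948, -0.3858, 0.1918]
ee_rot: [-3.141, -0.002, 1.894]
force: [-0.1, 0.1, 0.2]
opening: 0.0007
```

```bash
python3 stand.py
```

```text
31.8 [ 494.8 -385.8  191.8] [-1.7996e+02 -1.0000e-01  1.0852e+02] [-0.1  0.1  0.2] 0.7 [-0.85  0.55  1.14  0.    1.45 -1.17]
tool in stand [ -0.8  -0.3 191.8] parcel c [10.1 -0.3] yaw err 0.02
```

>>> step_arm([
  [[0, 0, 5], [0, 0, 0], 0],
  [[0, 0, 5], [0, 0, 0], 0],
  [[0, 0, 5], [0, 0, 0], 0],
  [[0, 0, 5], [0, 0, 0], 0],
  [[0, 0, 4], [0, 0, 0], 0],
  [[0, 0, 2], [0, 0, 0], 0],
  [[0, 0, 0], [0, 0, 0], 0],
  [[0, 0, 0], [0, 0, 0], 0],
])

```text
time_s: 32.8
ee_pos: [0.4951, -0.3863, 0.1675]
ee_rot: [3.141, 0.001, 1.894]
force: [-2.4, 2.7, 6.9]
opening: 0.0002
```

>>> step_arm([
  [[0, 0, 2], [0, 0, 0], 0],
  [[0, 0, 1], [0, 0, 0], 0],
  [[0, 0, 0], [0, 0, 0], 0],
])

```text
time_s: 33.17
ee_pos: [0.4951, -0.3863, 0.1646]
ee_rot: [3.141, 0.001, 1.894]
force: [-1.7, 2.9, 8.4]
opening: 0.0002
```

>>> step_arm([
  [[0, 0, 1], [0, 0, 0], 0],
  [[0, 0, 1], [0, 0, 0], 0],
  [[0, 0, 0], [0, 0, 0], 0],
])

```text
time_s: 33.55
ee_pos: [0.4952, -0.3863, 0.1643]
ee_rot: [3.141, 0.003, 1.894]
force: [-4.6, 4.5, 17.9]
opening: 0.0004
```

The plunger is at its stop: z stalls at 164.3 mm (182−18) and the force jumps from 8 to 18 N. I hold briefly, then retract.

>>> step_arm([
  [[0, 0, 0], [0, 0, 0], 0],
  [[0, 0, 0], [0, 0, 0], 0],
  [[0, 0, -5], [0, 0, 0], 0],
  [[0, 0, -8], [0, 0, 0], 0],
  [[0, 0, -10], [0, 0, 0], 0],
  [[0, 0, -20], [0, 0, 0], 0],
  [[0, 0, -30], [0, 0, 0], 0],
  [[30, 0, -20], [0, 0, 0], 0],
  [[50, 0, 0], [0, 0, 0], 0],
  [[50, 0, 0], [0, 0, 0], 0],
  [[20, 0, 0], [0, 0, 0], 0],
  [[0, 0, 0], [0, 0, 0], 0],
])

```text
time_s: 35.05
ee_pos: [0.4472, -0.2431, 0.2551]
ee_rot: [3.142, 0.0, 1.895]
force: [1.8, -0.7, 0.4]
opening: 0.0003
```

```bash
python3 stand.py
python3 - <<'E'
from h import *
im,d=bot.grab_frame('scene')
cv2.imwrite('pics/s9.png',im[:,:,::-1])
O=np.array([.4954,-.3864]);M=np.array([[.3173,-.9483],[.9483,.3173]])
V=full('scene',d);S=(V[...,:2]-O)@M.T
m=((abs(V[...,2]-.087)<.005)&(abs(S[...,1])<.045)&(S[...,0]<.05)&(S[...,0]>-.2)).astype(np.uint8)
n,l,s,c=cv2.connectedComponentsWithStats(m);i=1+np.argmax(s[1:,4]);Q=S[l==i]*1000
print(cv2.minAreaRect(Q.astype(np.float32)),V[l==i][:,2].mean())
hsv=cv2.cvtColor(im,cv2.COLOR_RGB2HSV)
r=(hsv[...,1]>170)&((hsv[...,0]<8)|(hsv[...,0]>172));r[:,:90]=0;r[:,130:]=0;r[:290]=0;r[330:]=0
print('plunger top z',np.percentile(V[r][:,2],[50,90]))
t,d=bot.grab_frame('top');W=full('top',d);d0=np.load('top0.npy');W0=full('top',d0)
for n,(x0,y0,x1,y1,lo,hi) in dict(yellow=(295,190,360,258,.078,.095),tape=(265,308,316,356,.035,.06),pot=(350,270,390,310,.07,.095)).items():
    f=lambda A:A[y0:y1,x0:x1][(A[y0:y1,x0:x1,2]>lo)&(A[y0:y1,x0:x1,2]<hi)].mean(0)
    print(n,np.round((f(W)-f(W0))*1000,1))
E
```

```text
35.05 [ 447.2 -243.1  255.1] [1.8000e+02 1.0000e-02 1.0857e+02] [ 1.8 -0.7  0.4] 0.3 [-0.73  0.3   1.38 -0.    1.47 -1.06]
tool in stand [-1.511e+02 -2.000e-01  2.551e+02] parcel c [-140.2   -0.2] yaw err 0.07
((-32.37528991699219, 0.6794986724853516), (63.091548919677734, 110.22663116455078), 89.6568832397461) 0.08731202983054587
plunger top z [0.18162542 0.18369264]
yellow [-0.  -0.1  0. ]
tape [-0.1  0.   0. ]
pot [ 0.1  0.  -0.4]
```

View pics/s9.png

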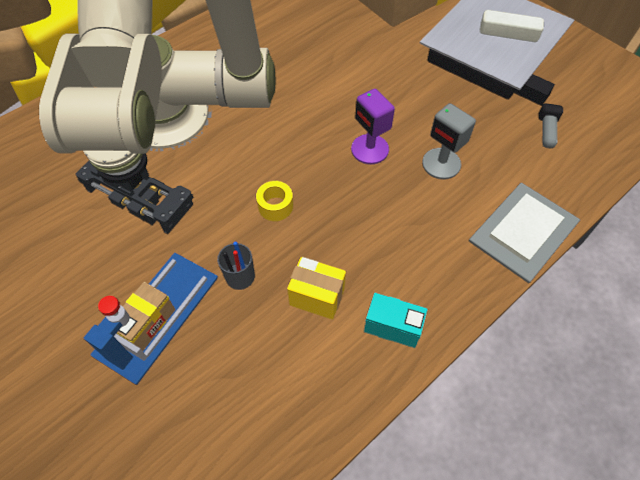

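The parcel is home in the stand at (143,313), the plunger at (109,305) is back up, the bystanders have not moved and the gripper is clear.

```bash
python3 -c "
from rig import bot
print(bot.sign_off())"
```

```text
the job is handed in; nothing more can be done
None
```

I showed the parcel's white, red and blue labels to the grey scanner in that order. I then set it down in the blue stand's channel, slid it home, pressed the plunger to its stop, let it come back up and signed off at about 35 s; sign-off gives no verdict.

- **Scans:** by my own measurements the labels sat 43, 56 and 50 mm from the window, within about 2 mm of centre. Red and blue were square within 0.5°. White was 7.6° off square because the last joint was near its limit, against about 12.6° allowed.
- **Sliding it home:** I regripped the rear of the parcel from its sides and slid it in. Pushing from behind would have brought the gripper over the pens. The tool stalled at the back stop with the force rising.
- **Plunger:** it stopped at 164.3 mm, which is 17.7 mm of its 18 mm travel, and the force jumped to 18 N there. After release its top was back at 182 mm.
- **Final state:** the parcel is square within 0.4° and less than 1 mm off sideways, with its top at 87 mm. The yellow parcel, tape roll and pen pot moved less than 0.5 mm.
- **Disagreement:** the two cameras differed by about 3 mm on the parcel's position along the channel. The wrist camera puts its centre about 1 mm short of home and the scene camera about 2.5 mm past it. Both are within tolerance.

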